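# Lay the rinsed canister down to dry

### The arm

A 6-joint arm with a two-finger parallel gripper is mounted at the origin on the work surface. World frame = base frame: x ahead of the robot, y to its left, z up, the work surface at z = 0. Lengths are in mm, angles in rad, forces in N, time in s.
With the tool pointing down it reaches from about 325 to 775 mm from the base axis. Payload 5.5 kg.
Tool frame: the origin (TCP) lies at the very end of the fingers, on their centre line; the grasp point (between the pads) lies 19 mm behind it; x points along the fingers, z is the direction in which the jaws open and shut, and the axes are right-handed (so a half turn about x gives the same grasp; the last joint's range is limited). The gripper opens to 85 mm and grips with 20 to 120 N. Pads are 22 mm wide; open, the fingers measure 114 mm over their backs; the gripper's body (76 mm by 85 mm) begins 54 mm behind the grasp point. The pads swing forward as they close: fully open they stand 13 mm farther back than shut.
Start: joints at [-1.348, 0.091, 1.231, -0, 1.82, -0.057], TCP at [165.697, -576.681, 231.275] pointing down, gripper open.
Joint ranges: [-2.87, 2.87], [-0.86, 2.18], [0.17, 2.46], [-1.51, 4.65], [0.06, 2.69], [-2.65, 2.65]. Speed limits (rad/s): [2.57, 2.57, 3.01, 3.14, 3.14, 3.14].

### API

Orientations are given as a rotation vector (axis times angle).
In Python, from rig import arm gives the robot as it stands.
- The arm moves only by the tool servo_tool, never from a script. Its argument "commands" is a list of rows, each an object with "delta_pos": the shift along the tool's x, y, z in units of 60 mm (1.0 is 60 mm), a list of three; "twist": the turn about the tool's x in units of 6 degrees (1.0 is 6 degrees). A call has 1 to 10 rows; each row shifts and turns the pose as measured when the row begins, along the tool's axes as they then stand; what a row does not reach is not made up. A row lasts 1/8 s, in which the tool goes at most 62.5 mm and 10.7 degrees, less where a joint would pass 70% of its speed; a pose out of reach is approached as far as the arm can. A call is refused whole if a number of a shift passes 1 or a number of a turn 1, either way. A call with a gripper value outside its range is refused whole. "jaw" is the opening, from 0 (shut) to 1 (fully open), set as the call begins (left out, the last holds). The fingers move at their own pace and stop on an object; "squeeze" is the grip in N (left out, the last holds). Time passes only in rows, so rows that do not move let the fingers close. It gives the time, the measured TCP pose, the force and the opening at its end, in the units of the state.
- arm.sense(): the state, without advancing time (a new reading comes with each control period).
- arm.get_image(name): name is "scene" or "top" or "wrist"; returns (picture, depth): 480x640x3 uint8, blue, green, red; 480x640 float32, mm along the optical axis (not along the pixel's ray), 0 where there is no reading.
- arm.camera_params(name): a dict with "mtx" (3x3 intrinsics, pixels), "R" (3x3) and "t" (3): a world point X has camera coordinates R X + t. Camera axes: x right, y down, z forward; pixel columns grow to the right and rows downward; lengths in mm; the calibration is good to about 2 mm. A picture is of the moment at which its call begins: read the wrist's pose just before it. camera_params takes no time and is no camera call; for the wrist camera it gives the pose at the moment of the call.
- arm.finish_job(): hands the job in, once; it reports no verdict.
The state is a dict: "time_s": time; "joints": joint angles; "qd": joint speeds; "effort": joint torques, N m; "position": TCP position; "orientation": TCP orientation; "wrist_force": force on the tool from outside, world axes, zero at the start; "ft_torque": the same for the moment, N m; "finger_gap": finger opening in mm.
Only numpy, scipy, OpenCV 4.12 (cv2) and the standard library are available. Lean on these libraries where they do the work, as an engineer would, in place of code of your own. Each camera call takes 0.05 s, during which the arm holds its last target.

### The job

Tip the standing blue canister over onto its side in the cork-lined drying tray, away from the tray's dark wooden rail, letting it down gently under a fingertip so that it never drops or clatters, and push it back until its bottom sits flat against the rail, its mouth pointing away from the rail like the canister already lying there. Use only a light touch of the fingers: do not pinch the canister, do not lift or carry it, and leave everything else where it is. Finish with the hand clear.

Things in the scene. Friction and masses are not known exactly. Their poses are not given: they have to be found in the camera images.
- canister: Blue steel canister with white rim, empty and open at the top, standing: 76 x 76 mm outside, 170 mm tall, walls and bottom 4 mm (mouth 68 x 68 mm: shut fingers fit inside), 0.2 to 0.45 kg. Origin: centre of its underside. z runs from bottom to mouth; x is the side it must fall towards, within 10 degrees of the tray's x. Loose; its foot can slide on the cork.
- canister_toe (a point): Middle of the canister's bottom edge on its +x side, 38 mm from its origin: the edge it tips about, which must stay down on the cork. The canister passes its balance point at about 25 degrees of tilt and then falls by itself unless held back.
- tray: Fixed wooden tray, 330 x 260 mm, with a cork bed whose top is 15 mm above the work surface. Origin: centre of its underside. x points away from the rail: the canister must fall, and its mouth point, that way. The dark rail runs along y at the -x end: inner face at x = -135 mm, 20 mm thick, top 25 mm above the cork. The canister stands on the half at negative y, 5 to 30 mm in front of the rail.
- dry_canister: The other, equal canister, already lying in the tray at positive y with its bottom against the rail; loose, leave it alone. Origin: on the cork under the middle of its bottom; x points to its mouth. It reaches 170 mm along x and 38 mm either side.
- muller: Green glass muller, 60 mm across, 100 mm tall, standing beside the tray; leave alone. Origin: centre of its underside.
- red_jar: Red pigment jar, 56 mm across, 70 mm tall, standing beside the tray; leave alone. Origin: centre of its underside.
- yellow_jar: Yellow pigment jar, 56 mm across, 70 mm tall, standing beside the tray; leave alone. Origin: centre of its underside.
- mortar: White mortar, 120 mm across, 85 mm tall, with its pestle leaning in it to 160 mm; leave alone. Origin: centre of its underside.
- flask: Black drinking flask, 74 mm across, 230 mm tall; leave alone. Origin: centre of its underside.
Mind the look-alikes: they are no part of the job. What is shaped like the canister but purple is not meant.

How it is judged (in metres and radians):
At the end, for the whole second after the job is handed in: The canister lies on its +x side on the cork (level within 4 degrees), at rest, its bottom within 7 mm of the rail and square to it within 4.5 degrees, its mouth away from the rail, still on the negative-y half of the tray (bottom centre between y = -100 and 0 mm of the tray) (angle between canister's own z axis and vertical between 1.5 and 1.64 rad and angle between canister's own x axis and vertical above 3 rad and x of canister in the frame of tray between -0.142 and -0.128 m and angle between the z axis of canister and the x axis of tray, either way round below 0.08 rad and y of canister in the frame of tray between -0.1 and 0 m and height (world z) of canister_toe below 0.021 m and linear speed of canister below 0.01 m/s); the robot touches nothing.
It fails at once if the canister drops or is thrown over: it turns faster than 3.5 rad/s (falling freely it reaches about 8) (angular speed of canister above 3.5 rad/s).
It fails at once if the canister is lifted or carried: its tipping edge rises more than 20 mm off the cork (height (world z) of canister_toe above 0.035 m).
It fails at once if the canister is pinched or pushed hard: the fingers press on it with more than 40 N (contact force between the fingers and canister above 40 N).
It fails at once if the other canister, the muller, a jar, the mortar or the flask is moved more than 15 mm (distance of any of dry_canister, muller, red_jar, yellow_jar, mortar, flask from where it was at the start of the episode above 0.015 m).
It also fails if it takes over 72 s, if anything falls off the work surface, if the arm or the gripper's body presses on something with over 40 N, if the wrist force passes 120 N, or if a joint passes its speed limit or range.

## Working session

There is one attempt and no reset: what is moved stays moved. The work goes in short steps, Python scripts to look and compute and a tool call to move; the robot and the scene stay as the last step left them, time stands still between calls to the robot, and variables do not carry over. Pictures are saved under pics/ and viewed, and the job is handed in when it is done.

Besides the shell and the picture viewer there is one more tool, called after ">>>" as name([rows], argument=value, ...), one row to a line, values as JSON. servo_tool: Moves the arm, as the interface text tells. Its arguments: {"type":"object","properties":{"commands":{"type":"array"},"jaw":{"type":"number"},"squeeze":{"type":"number"}},"required":["commands"]}

```bash
ls; mkdir -p pics; python3 - <<'E'
from rig import arm
import cv2,numpy as np
s=arm.sense();print({k:np.round(v,3).tolist() for k,v in s.items()})
for n in ("scene","top"):
    p,d=arm.get_image(n);cv2.imwrite(f"pics/{n}0.png",p);np.savez(f"pics/{n}0.npz",p=p,d=d)
    c=arm.camera_params(n);print(n,c)
    np.savez(f"pics/{n}c.npz",**c)
E
```

```text
pics
{'time_s': 0.0, 'joints': [-1.348, 0.092, 1.232, 0.0, 1.82, -0.057], 'qd': [0.0, -0.001, -0.001, 0.001, -0.001, 0.001], 'effort': [-0.0, -45.873, -41.802, -0.0, 0.011, 0.0], 'position': [165.605, -576.388, 230.154], 'orientation': [1.002, 1.33, -1.0], 'wrist_force': [-0.008, 0.78, 0.532], 'ft_torque': [0.017, -0.049, -0.031], 'finger_gap': 85.387}
scene {'mtx': array([[497.69752628,   0.        , 312.04756989],
       [  0.        , 497.69752628, 244.28889516],
       [  0.        ,   0.        ,   1.        ]]), 'R': array([[-0.56190529,  0.82719558,  0.00314987],
       [ 0.61339485,  0.41922142, -0.66932814],
       [-0.55498577, -0.37416691, -0.74296024]]), 't': array([ 270.45650002, -308.83010558, 1370.42590015])}
top {'mtx': array([[541.8513678 ,   0.        , 319.70302881],
       [  0.        , 541.8513678 , 241.25922169],
       [  0.        ,   0.        ,   1.        ]]), 'R': array([[-0.00355144, -0.99997958,  0.00531257],
       [-0.9970112 ,  0.00313079, -0.07719374],
       [ 0.07717554, -0.00557084, -0.99700196]]), 't': array([  27.23469977,  501.72670091, 1360.01767119])}
```

View pics/scene0.png

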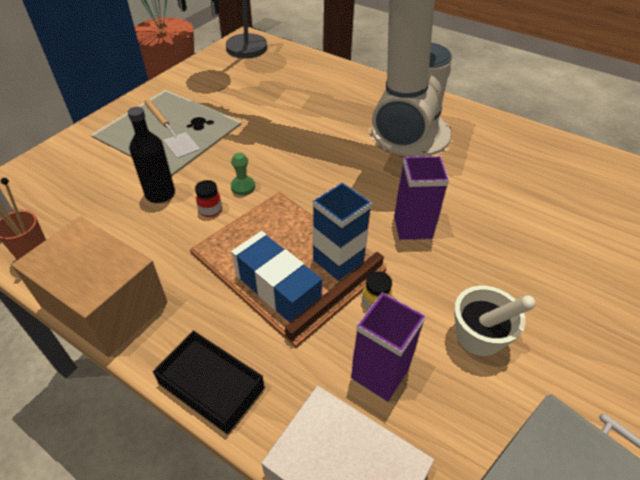

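View pics/top0.png

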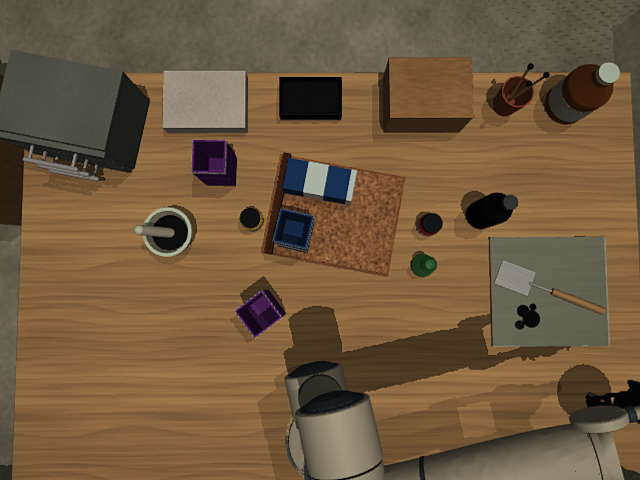

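Both pictures show the target: the blue open square standing in front of the dark rail, at top (294,229) and scene (341,232). Candidates that could be mistaken for it are the lying blue/white one at top (320,180), which is dry_canister, the purple ones at top (214,162) and (260,313), and the black tray at (310,98). I choose the blue standing one. Next come a close crop and measurements.

```bash
cat > h.py <<'E'
import numpy as np,cv2
def load(n,i=0):
    z=np.load(f"pics/{n}{i}.npz");c=np.load(f"pics/{n}c.npz");return z['p'],z['d'],c
def cloud(d,c):
    v,u=np.mgrid[0:480,0:640];K=c['mtx']
    X=np.stack([(u-K[0,2])/K[0,0]*d,(v-K[1,2])/K[1,1]*d,d],-1)
    return (X-c['t'])@c['R']   # R^T (X-t)
def ray(u,v,c,z):
    K=c['mtx'];r=np.array([(u-K[0,2])/K[0,0],(v-K[1,2])/K[1,1],1])@c['R'];o=-c['t']@c['R']
    return o+r*(z-o[2])/r[2]
E
python3 - <<'E'
from h import *
p,d,c=load('top')
cv2.imwrite('pics/crop1.png',cv2.resize(p[130:290,180:440],None,fx=3,fy=3,interpolation=cv2.INTER_CUBIC))
P=cloud(d,c)
hsv=cv2.cvtColor(p,cv2.COLOR_BGR2HSV)
for (u,v) in [(350,240),(150,300),(275,200),(294,229),(320,180)]: print((u,v),P[v,u].round(1),hsv[v,u])
# top rim of canister: points with z 170..200 near
m=(P[...,2]>176)&(P[...,2]<196)
m[:, :265]=0;m[:,330:]=0;m[:190]=0;m[270:]=0
pts=P[m][:,:2].astype(np.float32);print(len(pts),cv2.minAreaRect(pts),np.median(P[m][:,2]))
# dry canister top
m=(P[...,2]>84)&(P[...,2]<98);m[:150]=0;m[205:]=0;m[:,:275]=0;m[:,365:]=0
pts=P[m][:,:2].astype(np.float32);r=cv2.minAreaRect(pts);print('dry',len(pts),r,cv2.boxPoints(r),np.median(P[m][:,2]))
# cork
m=(P[...,2]>11)&(P[...,2]<19);m[:145]=0;m[285:]=0;m[:,:255]=0;m[:,410:]=0
pts=P[m][:,:2].astype(np.float32);r=cv2.minAreaRect(pts);print('cork',len(pts),r,cv2.boxPoints(r),np.median(P[m][:,2]))
m=(P[...,2]>35)&(P[...,2]<45);m[:145]=0;m[265:]=0;m[:,:255]=0;m[:,295:]=0
pts=P[m][:,:2].astype(np.float32);r=cv2.minAreaRect(pts);print('rail',len(pts),r,cv2.boxPoints(r),np.median(P[m][:,2]))
E
```

```text
(350, 240) [505.2 -52.   13.7] [ 13 153 123]
(150, 300) [354.1 459.3   1.4] [ 16 137 130]
(275, 200) [603.6 137.4  48.3] [  9 184  54]
(294, 229) [533.3  90.9  20.1] [108 180  68]
(320, 180) [645.5  24.7  92.9] [ 47  20 177]
288 ((518.23828125, 86.85000610351562), (77.07949829101562, 76.99861145019531), 76.64118194580078) 183.3689764064793
dry 2169 ((648.2816162109375, 26.262916564941406), (170.2098846435547, 77.83499145507812), 79.12705993652344) [[594.0093   -49.973145]
 [670.447    -64.65529 ]
 [702.55396  102.49898 ]
 [626.1162   117.18112 ]] 90.47571057872973
cork 6886 ((573.5398559570312, 1.5374603271484375), (351.17572021484375, 260.0828857421875), 79.1797866821289) [[ 412.8477  -146.51624]
 [ 668.3066  -195.34103]
 [ 734.23206  149.59116]
 [ 478.77313  198.41595]] 14.502110209584233
rail 720 ((598.8893432617188, 136.80740356445312), (96.6674575805664, 256.40582275390625), 87.88102722167969) [[468.987    93.24698]
 [725.21747  83.76648]
 [728.7917  180.36783]
 [472.56122 189.84833]] 39.20232758242749
```

View pics/crop1.png

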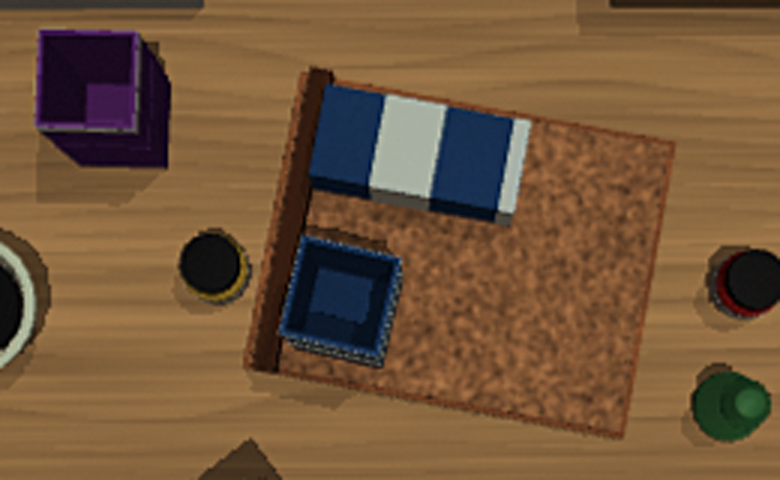

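The crop confirms the choice: the blue open square at crop (343,300), about 13 mm in front of the rail, with its mouth up. The lying dry_canister is above it. Everything falls toward tray +x, which is about world -y. Before moving, I check the statics and dynamics of letting it down with a vertical finger inside the mouth, holding back the upper rim.

```bash
cat > sim2.py <<'E'
import numpy as np
# planar: state COM x,z,th ; units m,s ; m=1
g=9.81; m=1.; I=3200e-6
def run(mu,muf,v,d0,th0=35,dt=2e-5,vz=0.0,T=14):
    th=np.radians(th0)
    bx=lambda th:np.array([np.cos(th),-np.sin(th)]); bz=lambda th:np.array([np.sin(th),np.cos(th)])
    P=lambda a,b:(a*bx(th)+b*bz(th))   # a along body x, b along z from origin
    toe0=np.array([d0,0.])           # toe distance from rail face x=0
    org=toe0-P(.038,0); c=org+P(0,.078); vel=np.zeros(2); w=0.
    xf=(org+P(-.034,.170))[0]; kn=3e4;cn=60;wm=0;t=0;log=[]
    zf=(org+P(-.034,.170))[1]-.02
    vc=2e-3
    while t<T:
        org=c-P(0,.078); F=np.array([0,-g]);tq=0.
        def add(p,f):
            nonlocal F,tq
            r=p-c; F=F+f; tq+=-(r[0]*f[1]-r[1]*f[0])   # th positive clockwise
        def pv(p):
            r=p-c; return vel+w*np.array([r[1],-r[0]])
        for a,b in((.038,0),(.038,.17),(-.038,0)):
            p=org+P(a,b)
            if p[1]<0:
                u=pv(p);N=max(0,-kn*p[1]-cn*u[1]); add(p,np.array([-mu*N*np.clip(u[0]/vc,-1,1),N]))
        # toe/heel against rail face
        p=org+P(.038,0)
        if p[0]<0 and p[1]<.025:
            u=pv(p);N=max(0,-kn*p[0]-cn*u[0]);add(p,np.array([N,-.3*N*np.clip(u[1]/vc,-1,1)]))
        # rail corner (0,.025) vs bottom face
        k=np.array([0,.025]);r=k-org;pen=r@bz(th)
        if pen>0 and abs(r@bx(th))<.038:
            u=pv(k);N=max(0,kn*pen-cn*(u@bz(th))); add(k,bz(th)*N-.3*N*np.clip((u@bx(th))/vc,-1,1)*bx(th))
        p=org+P(-.034,.170); Ff=0
        if p[0]>xf:
            u=pv(p);N=max(0,kn/3*(p[0]-xf)+cn*(u[0]-v)); Ff=N
            add(p,np.array([-N,-muf*N*np.clip((u[1]-vz)/vc,-1,1)]))
        vel=vel+F/m*dt;w+=tq/I*dt;c=c+vel*dt;th+=w*dt;xf+=v*dt;t+=dt
        if abs(w)>wm: wm=abs(w);at=(round(np.degrees(th),1),round((org+P(.038,0))[0]*1e3,1))
        if int(t/dt)%20000==0: log.append((round(t,1),round(np.degrees(th)),round((org+P(.038,0))[0]*1e3),round(Ff,2)))
        if th>np.radians(89.7) and abs(w)<.05: break
    return round(wm,2),at,round(np.degrees(th),1),round((org+P(.038,0))[0]*1e3,1),round(t,1),log
E
cat > go.py <<'E'
from sim2 import run
from multiprocessing import Pool
jobs=[(mu,muf,v,d) for mu in(.3,.5,.7) for muf in(.3,.7) for v in(.02,.06) for d in(.089,)]
def f(a): return a,run(*a)[:5]
if __name__=="__main__":
    with Pool() as p:
        for r in p.imap(f,jobs): print(r)
E
nproc; time timeout 550 python3 go.py
```

```text
4
((0.3, 0.3, 0.02, 0.089), (np.float64(5.37), (np.float64(90.0), np.float64(36.5)), np.float64(90.4), np.float64(35.8), 3.9))
((0.3, 0.3, 0.06, 0.089), (np.float64(5.4), (np.float64(90.0), np.float64(49.8)), np.float64(90.4), np.float64(49.2), 1.5))
((0.3, 0.7, 0.02, 0.089), (np.float64(4.04), (np.float64(89.9), np.float64(48.3)), np.float64(90.3), np.float64(47.8), 4.5))
((0.3, 0.7, 0.06, 0.089), (np.float64(4.08), (np.float64(90.0), np.float64(61.6)), np.float64(90.3), np.float64(61.2), 1.7))
((0.5, 0.3, 0.02, 0.089), (np.float64(2.92), (np.float64(89.9), np.float64(68.0)), np.float64(90.2), np.float64(67.7), 5.5))
((0.5, 0.3, 0.06, 0.089), (np.float64(2.98), (np.float64(89.9), np.float64(77.1)), np.float64(90.2), np.float64(76.9), 2.0))
((0.5, 0.7, 0.02, 0.089), (np.float64(0.98), (np.float64(89.9), np.float64(80.2)), np.float64(90.0), np.float64(80.1), 6.1))
((0.5, 0.7, 0.06, 0.089), (np.float64(1.23), (np.float64(89.9), np.float64(86.0)), np.float64(90.1), np.float64(86.0), 2.1))
((0.7, 0.3, 0.02, 0.089), (np.float64(0.84), (np.float64(89.9), np.float64(82.3)), np.float64(90.0), np.float64(82.2), 6.2))
((0.7, 0.3, 0.06, 0.089), (np.float64(1.12), (np.float64(89.9), np.float64(86.8)), np.float64(90.0), np.float64(86.8), 2.1))
((0.7, 0.7, 0.02, 0.089), (np.float64(0.3), (np.float64(89.9), np.float64(84.4)), np.float64(90.0), np.float64(84.4), 6.3))
((0.7, 0.7, 0.06, 0.089), (np.float64(0.86), (np.float64(89.9), np.float64(87.4)), np.float64(90.0), np.float64(87.4), 2.2))
real	1m32.040s
user	5m21.137s
sys	0m0.092s
```

```bash
python3 - <<'E'
from rig import arm
from h import *
from scipy.spatial.transform import Rotation as Ro
s=arm.sense();R=Ro.from_rotvec(s['orientation']).as_matrix();print(R.round(3),s['time_s'])
c=arm.camera_params('wrist');print(c['R'].round(3),c['t'].round(1))
p,d=arm.get_image('wrist');cv2.imwrite('pics/wrist0.png',p)
E
```

```text
[[-0.     0.961  0.276]
 [ 0.002  0.276 -0.961]
 [-1.     0.    -0.002]] 0.1
[[ 0.276 -0.961 -0.002]
 [-0.928 -0.267  0.258]
 [-0.249 -0.069 -0.966]] [-599.1  -34.1  377.5]
```

View pics/wrist0.png

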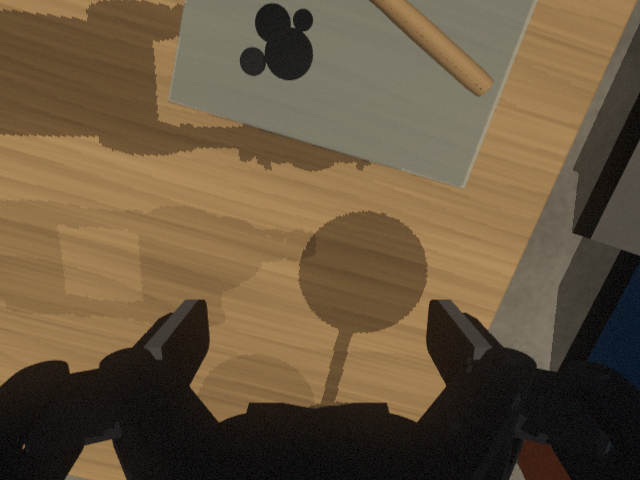

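Simulation result: this is gentle (under 3 rad/s) for cork friction of about 0.5 and up. With lower friction the foot slips, so I must watch for foot slip. Plan: put the slightly opened fingers in the mouth with the jaw axis along canister x. The front finger's back pushes the canister over, and the rear finger's back catches the upper rim and lets it down. I start by lifting, partly closing and aligning (-29.4° of yaw = +4.9 units of twist).

>>> servo_tool([
  {"delta_pos": [-1, 0, 0], "twist": 1},
  {"delta_pos": [-0.5, 0, 0], "twist": 1},
  {"delta_pos": [0, 0, -1], "twist": 1},
  {"delta_pos": [0, 0, -1], "twist": 1},
  {"delta_pos": [0, 0, -1], "twist": 0.9},
  {"delta_pos": [0, 0, -1], "twist": 0},
  {"delta_pos": [0, 0, -1], "twist": 0},
], jaw=0.2, squeeze=20)

```text
time_s: 1.02
position: [203.1, -276.4, 315.2]
orientation: [1.41, 1.101, -1.391]
wrist_force: [0.7, -0.2, 0.4]
finger_gap: 16.7
```

```bash
cat > st.py <<'E'
from rig import arm
from h import *
from scipy.spatial.transform import Rotation as Ro
def st(target=None,pr=True):
    s=arm.sense();R=Ro.from_rotvec(s['orientation']).as_matrix()
    if pr: print('t',round(s['time_s'],2),'pos',s['position'].round(1) if hasattr(s['position'],'round') else np.round(s['position'],1),'zang',round(np.degrees(np.arctan2(R[1,2],R[0,2])),2),'xdown',R[:,0].round(3),'F',np.round(s['wrist_force'],2),'gap',round(s['finger_gap'],1))
    if target is not None: print('units to target',(R.T@(np.array(target)-np.array(s['position']))/60).round(3))
    return s,R
E
python3 - <<'E'
from st import *
st([518.2,86.8,300])
p,d,c=load('scene');P=cloud(d,c)
m=(P[...,2]>178)&(P[...,2]<196);m[:180]=0;m[240:]=0;m[:,:305]=0;m[:,380:]=0
pts=P[m][:,:2].astype(np.float32);print(len(pts),cv2.minAreaRect(pts))
r=cv2.minAreaRect(pts);print(cv2.boxPoints(r))
E
```

```text
t 1.02 pos [ 203.1 -276.4  315.2] zang -104.68 xdown [-0.005  0.024 -1.   ] F [ 0.65 -0.15  0.43] gap 16.7
units to target [ 0.373  3.551 -7.18 ]
558 ((515.0845336914062, 89.00899505615234), (80.48028564453125, 80.52122497558594), 76.60118103027344)
[[466.59503   59.19367 ]
 [544.9245    40.534657]
 [563.57404  118.824326]
 [485.24457  137.48334 ]]
```

>>> servo_tool([
  {"delta_pos": [0, 0.4, -0.9], "twist": 0},
  {"delta_pos": [0, 0.4, -0.9], "twist": 0},
  {"delta_pos": [0, 0.4, -0.9], "twist": 0},
  {"delta_pos": [0, 0.4, -0.9], "twist": 0},
  {"delta_pos": [0, 0.4, -0.9], "twist": 0},
  {"delta_pos": [0, 0.4, -0.9], "twist": 0},
  {"delta_pos": [0, 0.4, -0.8], "twist": -0.2},
  {"delta_pos": [0, 0.4, -0.6], "twist": 0},
  {"delta_pos": [0, 0, 0], "twist": 0},
  {"delta_pos": [0, 0, 0], "twist": 0},
])

```text
time_s: 2.28
position: [498.1, 86.8, 319.8]
orientation: [1.389, 1.11, -1.374]
wrist_force: [-0.3, 0.4, -0.5]
finger_gap: 17.1
```

```bash
python3 - <<'E'
from st import *
st([517,88,230])
p,d=arm.get_image('scene');cv2.imwrite('pics/scene1.png',cv2.resize(p[60:360,180:500],None,fx=2,fy=2))
E
```

```text
t 2.27 pos [498.1  86.8 319.8] zang -103.27 xdown [-0.005  0.019 -1.   ] F [-0.32  0.43 -0.47] gap 17.1
units to target [ 1.495  0.315 -0.066]
```

View pics/scene1.png

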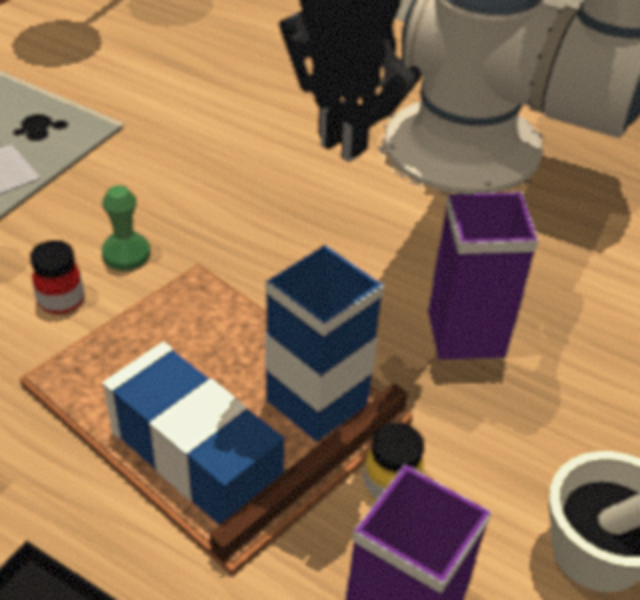

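The fingers at crop (345,130) hang behind and above the blue canister (325,340). They flare out above the tips, so I keep the insertion shallow (30 mm or less).

>>> servo_tool([
  {"delta_pos": [0.6, 0.32, -0.07], "twist": 0},
  {"delta_pos": [0.6, 0, 0], "twist": 0},
  {"delta_pos": [0.5, 0, 0], "twist": 0},
  {"delta_pos": [0, 0, 0], "twist": 0},
  {"delta_pos": [0, 0, 0], "twist": 0},
])

```text
time_s: 2.95
position: [516.5, 83.6, 220.4]
orientation: [1.4, 1.1, -1.372]
wrist_force: [-0.1, 0.4, 1.0]
finger_gap: 17.1
```

```bash
python3 - <<'E'
from st import *
st([517,88,157])
p,d=arm.get_image('scene');cv2.imwrite('pics/scene2.png',cv2.resize(p[100:300,240:440],None,fx=3,fy=3))
p,d=arm.get_image('top');cv2.imwrite('pics/top2.png',cv2.resize(p[130:290,210:410],None,fx=3,fy=3))
E
```

```text
t 2.95 pos [516.5  83.6 220.4] zang -103.69 xdown [ 0.005  0.02  -1.   ] F [-0.07  0.4   1.04] gap 17.1
units to target [ 1.058 -0.009 -0.052]
```

View pics/scene2.png

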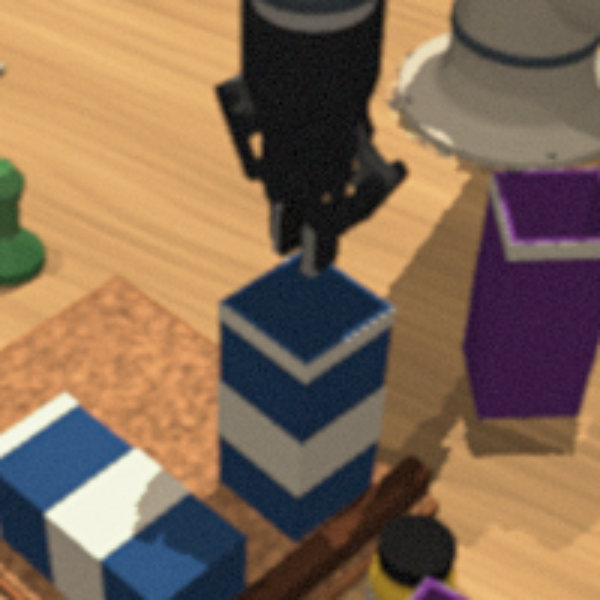

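View pics/top2.png

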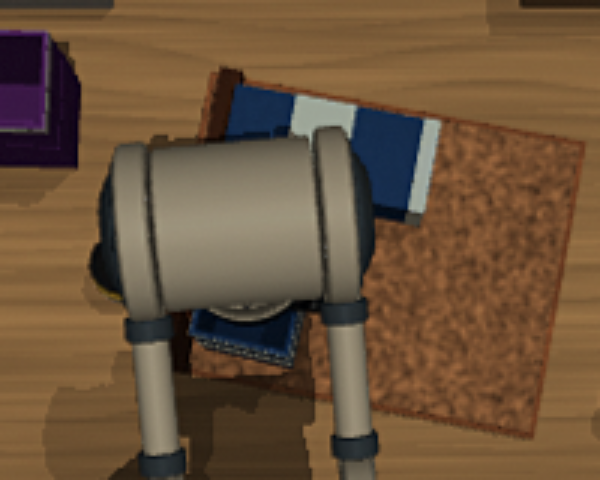

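Scene crop: fingertips at (300,265), right over the mouth (305,300), and centred. I lower to z≈160, about 25 mm inside.

>>> servo_tool([
  {"delta_pos": [0.4, 0, -0.05], "twist": 0},
  {"delta_pos": [0.4, 0, 0], "twist": 0},
  {"delta_pos": [0.2, 0, 0], "twist": 0},
  {"delta_pos": [0, 0, 0], "twist": 0},
  {"delta_pos": [0, 0, 0], "twist": 0},
])

```text
time_s: 3.68
position: [520.8, 88.0, 167.1]
orientation: [1.407, 1.093, -1.361]
wrist_force: [0.1, -0.4, -0.2]
finger_gap: 16.8
```

```bash
python3 - <<'E'
from st import *
st([517,88,157])
p,d=arm.get_image('scene');cv2.imwrite('pics/scene3.png',cv2.resize(p[100:300,240:440],None,fx=3,fy=3))
E
```

```text
t 3.67 pos [520.8  88.  167.1] zang -103.69 xdown [ 0.017  0.021 -1.   ] F [ 0.05 -0.44 -0.23] gap 16.8
units to target [ 0.168 -0.064  0.019]
```

View pics/scene3.png

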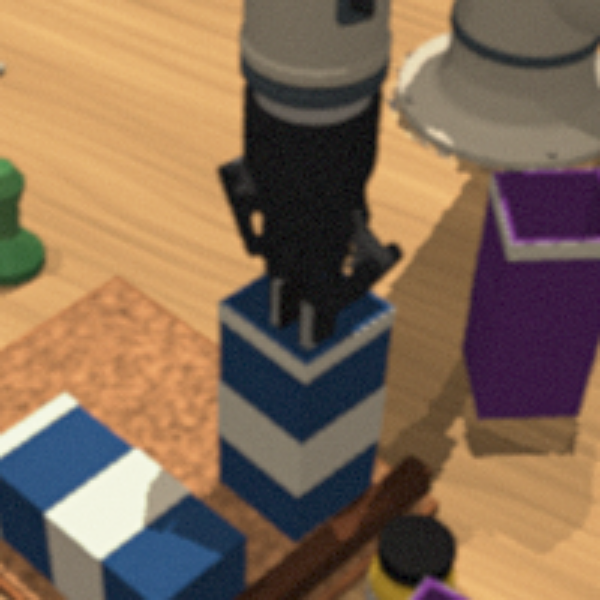

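>>> servo_tool([
  {"delta_pos": [0.15, -0.05, 0.05], "twist": 0},
  {"delta_pos": [0, 0, 0.1], "twist": 0},
  {"delta_pos": [0, 0, 0.1], "twist": 0},
  {"delta_pos": [0, 0, 0.1], "twist": 0},
  {"delta_pos": [0, 0, 0], "twist": 0},
])

```text
time_s: 4.35
position: [513.1, 67.0, 158.4]
orientation: [1.409, 1.091, -1.359]
wrist_force: [0.6, -0.1, -0.5]
finger_gap: 16.9
```

>>> servo_tool([
  {"delta_pos": [0, 0, 0.1], "twist": 0},
  {"delta_pos": [0, 0, 0.1], "twist": 0},
  {"delta_pos": [0, 0, 0.1], "twist": 0},
])

```text
time_s: 4.72
position: [508.6, 48.8, 157.9]
orientation: [1.409, 1.092, -1.359]
wrist_force: [0.5, 0.3, 0.2]
finger_gap: 17.1
```

```bash
python3 - <<'E'
from st import *
st([517,88,157])
p,d=arm.get_image('scene');cv2.imwrite('pics/scene4.png',cv2.resize(p[100:300,220:420],None,fx=3,fy=3))
E
```

```text
t 4.72 pos [508.6  48.8 157.9] zang -103.66 xdown [ 0.019  0.021 -1.   ] F [0.51 0.31 0.24] gap 17.1
units to target [ 0.032 -0.019 -0.668]
```

View pics/scene4.png

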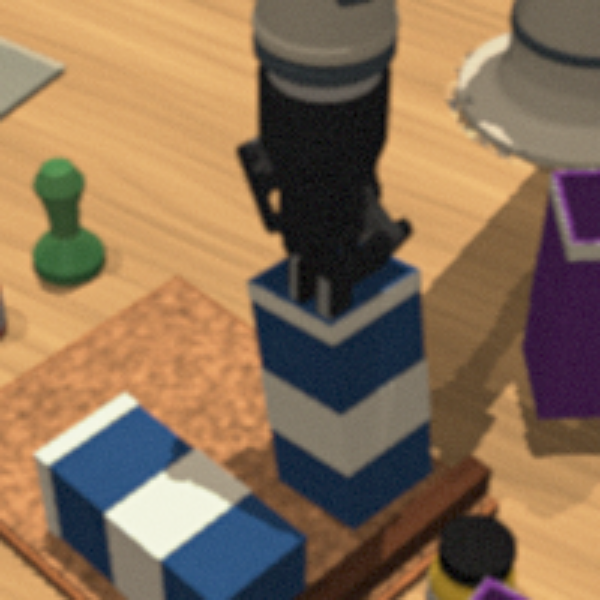

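It is tipping: the mouth edge leans toward (250,285) in the crop, about 10°, with the base still near the rail. I continue.

>>> servo_tool([
  {"delta_pos": [0, 0, 0.1], "twist": 0},
  {"delta_pos": [0, 0, 0.1], "twist": 0},
  {"delta_pos": [0, 0, 0.1], "twist": 0},
  {"delta_pos": [0, 0, 0.1], "twist": 0},
])

```text
time_s: 5.28
position: [502.4, 23.2, 157.3]
orientation: [1.409, 1.091, -1.359]
wrist_force: [0.8, 0.9, 0.2]
finger_gap: 17.3
```

```bash
python3 - <<'E'
from st import *
st()
p,d=arm.get_image('scene');cv2.imwrite('pics/scene5.png',cv2.resize(p[100:300,220:420],None,fx=3,fy=3))
c=np.load('pics/scenec.npz');P=cloud(d,c);np.savez('pics/scene5.npz',p=p,d=d)
E
```

```text
t 5.28 pos [502.4  23.2 157.3] zang -103.69 xdown [ 0.019  0.021 -1.   ] F [0.81 0.86 0.2 ] gap 17.3
```

View pics/scene5.png

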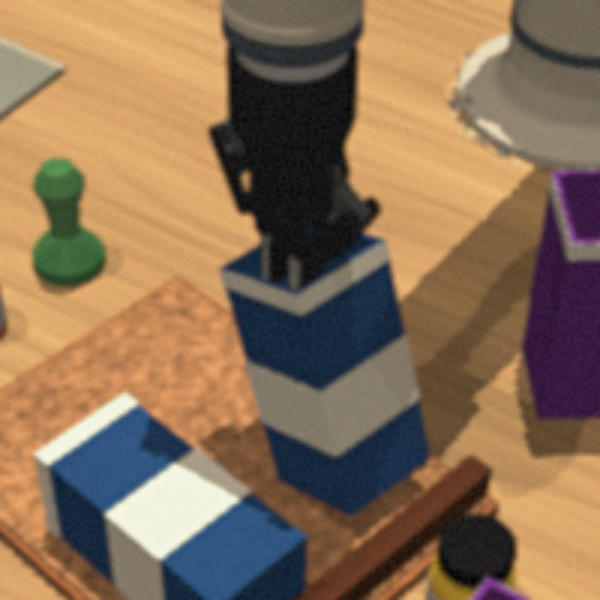

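```bash
cat >> h.py <<'E'
def plane(P,u0,u1,v0,v1):
    Q=P[v0:v1,u0:u1].reshape(-1,3);c=np.median(Q,0);Q=Q[np.linalg.norm(Q-c,axis=1)<60]
    for _ in range(3):
        c=Q.mean(0);n=np.linalg.svd(Q-c,full_matrices=False)[2][2];r=(Q-c)@n;Q=Q[abs(r)<2*max(r.std(),.3)]
    n=n if n[1]>0 else -n
    return c,n,r.std()
E
python3 - <<'E'
from h import *
p,d,c=load('scene',5);P=cloud(d,c)
ce,n,s=plane(P,338,350,205,245);print(ce,n,s,'tilt',np.degrees(np.arcsin(n[2])),'yaw',np.degrees(np.arctan2(-n[1],-n[0])))
p,d,c=load('scene',0);P=cloud(d,c)
ce,n,s=plane(P,346,362,215,260);print(ce,n,s,'tilt',np.degrees(np.arcsin(n[2])),'yaw',np.degrees(np.arctan2(-n[1],-n[0])))
E
```

```text
[512.90434726  94.21469831 123.90318826] [0.20406678 0.92185674 0.3294494 ] 0.8717478917121187 tilt 19.235359751686516 yaw -102.4819933269288
[527.37514807 125.51125109 122.23183154] [0.22923911 0.97335146 0.00602995] 0.6373863193953753 tilt 0.3454928330615182 yaw -103.25252472875798
```

Tilt 19.2°, yaw kept. I approach the balance point slowly.

>>> servo_tool([
  {"delta_pos": [0, 0, 0.1], "twist": 0},
  {"delta_pos": [0, 0, 0.08], "twist": 0},
  {"delta_pos": [0, 0, 0.05], "twist": 0},
  {"delta_pos": [0, 0, 0], "twist": 0},
])

```text
time_s: 5.82
position: [498.8, 7.9, 157.0]
orientation: [1.409, 1.09, -1.36]
wrist_force: [-0.2, 0.1, -0.4]
finger_gap: 17.5
```

```bash
cat > look.py <<'E'
import sys
from st import *
n=sys.argv[1]
st()
p,d=arm.get_image('scene');np.savez(f'pics/scene{n}.npz',p=p,d=d)
x0,y0=(int(a) for a in sys.argv[2:4]) if len(sys.argv)>3 else (200,110)
cv2.imwrite(f'pics/scene{n}.png',cv2.resize(p[y0:y0+200,x0:x0+200],None,fx=3,fy=3))
E
python3 look.py 6
```

```text
t 5.83 pos [498.8   7.9 157. ] zang -103.74 xdown [ 0.019  0.02  -1.   ] F [-0.17  0.08 -0.38] gap 17.5
```

View pics/scene6.png

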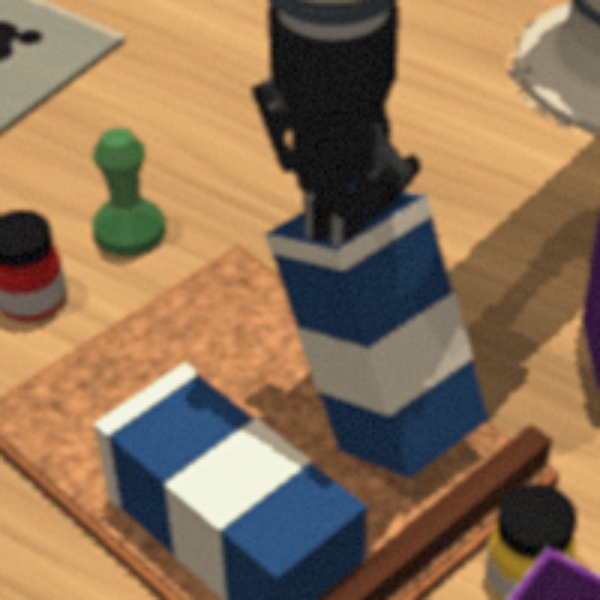

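```bash
cat > tilt.py <<'E'
import sys
from h import *
n=sys.argv[1];a=[int(x) for x in sys.argv[2:6]]  # crop px u0 u1 v0 v1 ; crop offset
x0,y0=(int(q) for q in sys.argv[6:8]) if len(sys.argv)>7 else (200,110)
p,d,c=load('scene',n);P=cloud(d,c)
ce,nn,s=plane(P,x0+a[0]//3,x0+a[1]//3,y0+a[2]//3,y0+a[3]//3)
th=np.arcsin(nn[2]);h=nn[:2]/np.linalg.norm(nn[:2])
print('ce',ce.round(1),'std',s.round(2),'tilt',np.degrees(th).round(2),'yaw',np.degrees(np.arctan2(-h[1],-h[0])).round(1))
# toe: heel along face down to z=15+76 sin(th), then 76*(-n)
zh=15+76*np.sin(th);up=np.array([*(-h*np.sin(th)),np.cos(th)])
heel=ce+up*(zh-ce[2])/up[2];toe=heel-76*nn
tx=np.array([-.1877,-.9822]);O=np.array([571.5,-8.9])
q=toe[:2]-O;print('toe',toe.round(1),'tray x',(q@tx).round(1))
top=heel+170*up;print('rear rim',top.round(1))
E
python3 tilt.py 6 400 440 260 400; python3 tilt.py 5 354 390 320 440 220 100;python3 tilt.py 0 438 486 315 450 
```

```text
ce [511.   82.5 131.2] std 1.03 tilt 24.79 yaw -102.3
toe [504.6  53.1  15. ] tray x -48.3
rear rim [504.1  50.9 201.2]
ce [513.6  94.7 122. ] std 0.87 tilt 19.2 yaw -102.4
toe [504.3  52.5  15. ] tray x -47.7
rear rim [507.7  68.  200.5]
ce [527.4 125.5 122.2] std 0.64 tilt 0.35 yaw -103.3
toe [510.1  52.2  15. ] tray x -48.5
rear rim [527.3 125.1 185.5]
```

The foot hasn't slipped (toe at tray x -48 throughout). Tilt is 24.8°, close to balance. I open the jaws slightly inside the mouth to reduce the slack before the catch.

>>> servo_tool([
  {"delta_pos": [0, 0, 0], "twist": 0},
  {"delta_pos": [0, 0, 0], "twist": 0},
  {"delta_pos": [0, 0, 0], "twist": 0},
], jaw=0.3)

```text
time_s: 6.25
position: [498.9, 8.3, 157.1]
orientation: [1.408, 1.09, -1.36]
wrist_force: [-0.7, 0.4, 0.3]
finger_gap: 25.4
```

```bash
python3 look.py 7; python3 tilt.py 7 400 440 260 400
```

```text
t 6.25 pos [498.9   8.3 157.1] zang -103.71 xdown [ 0.019  0.02  -1.   ] F [-0.74  0.4   0.27] gap 25.4
ce [509.4  81.6 129.4] std 1.08 tilt 25.79 yaw -101.9
toe [503.4  53.1  15. ] tray x -48.1
rear rim [502.3  47.7 201.1]
```

View pics/scene7.png

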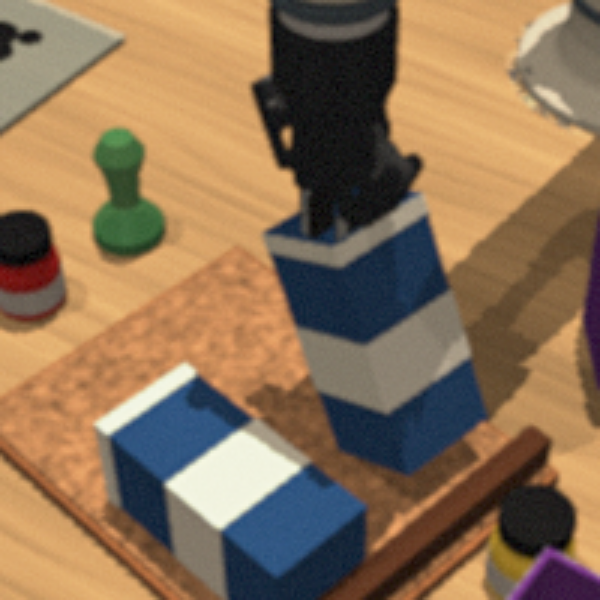

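>>> servo_tool([
  {"delta_pos": [-0.08, 0, 0.04], "twist": 0},
  {"delta_pos": [0, 0, 0.06], "twist": 0},
  {"delta_pos": [0, 0, 0], "twist": 0},
  {"delta_pos": [0, 0, 0], "twist": 0},
  {"delta_pos": [0, 0, 0], "twist": 0},
  {"delta_pos": [0, 0, 0], "twist": 0},
])

```text
time_s: 7.05
position: [497.3, 1.9, 162.2]
orientation: [1.408, 1.09, -1.36]
wrist_force: [0.7, -0.0, 0.6]
finger_gap: 25.5
```

```bash
python3 look.py 8; python3 tilt.py 8 390 430 260 400
```

```text
t 7.05 pos [497.3   1.9 162.2] zang -103.71 xdown [ 0.019  0.02  -1.   ] F [ 0.67 -0.03  0.58] gap 25.5
ce [514.1  77.5 131. ] std 1.13 tilt 26.87 yaw -102.1
toe [508.6  51.7  15. ] tray x -47.7
rear rim [506.7  42.9 201. ]
```

View pics/scene8.png

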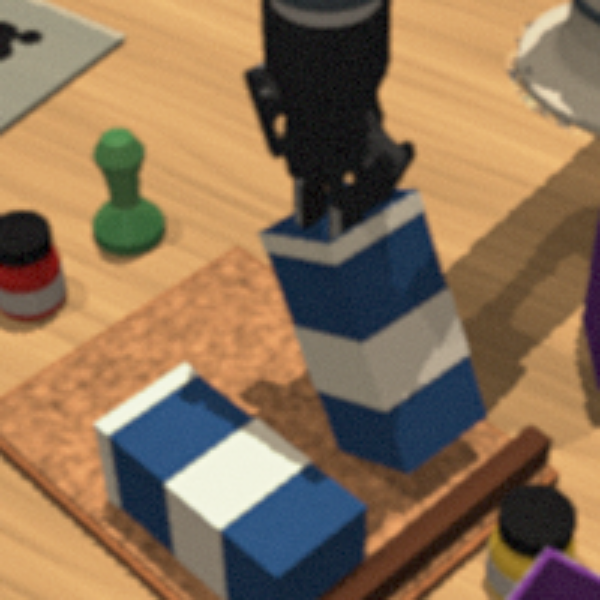

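>>> servo_tool([
  {"delta_pos": [-0.03, 0, 0.05], "twist": 0},
  {"delta_pos": [0, 0, 0.05], "twist": 0},
  {"delta_pos": [0, 0, 0], "twist": 0},
  {"delta_pos": [0, 0, 0], "twist": 0},
  {"delta_pos": [0, 0, 0], "twist": 0},
  {"delta_pos": [0, 0, 0], "twist": 0},
])

```text
time_s: 7.85
position: [495.7, -4.4, 163.8]
orientation: [1.408, 1.09, -1.36]
wrist_force: [0.7, -0.1, 0.5]
finger_gap: 25.4
```

```bash
python3 look.py 9; python3 tilt.py 9 390 430 260 400
```

```text
t 7.85 pos [495.7  -4.4 163.8] zang -103.71 xdown [ 0.019  0.02  -1.   ] F [ 0.72 -0.14  0.47] gap 25.4
ce [507.7  74.  123.5] std 1.13 tilt 31.94 yaw -102.6
toe [503.   52.6  15. ] tray x -47.6
rear rim [497.5  27.8 199.5]
```

View pics/scene9.png

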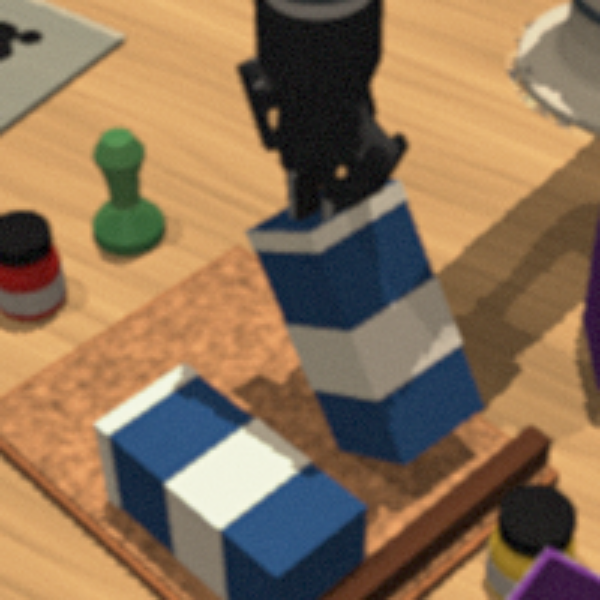

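Past balance: at 31.9° it rests on the rear finger with no drop, and the toe is unmoved. I let it down to about 45°.

>>> servo_tool([
  {"delta_pos": [-0.03, 0, 0.1], "twist": 0},
  {"delta_pos": [-0.03, 0, 0.1], "twist": 0},
  {"delta_pos": [0, 0, 0.1], "twist": 0},
  {"delta_pos": [0, 0, 0.1], "twist": 0},
  {"delta_pos": [0, 0, 0.1], "twist": 0},
  {"delta_pos": [0, 0, 0.1], "twist": 0},
  {"delta_pos": [0, 0, 0], "twist": 0},
])

```text
time_s: 8.78
position: [486.3, -42.6, 166.7]
orientation: [1.408, 1.089, -1.361]
wrist_force: [-0.2, -0.1, -0.2]
finger_gap: 25.6
```

```bash
python3 look.py 10; python3 tilt.py 10 380 415 260 390
```

```text
t 8.78 pos [486.3 -42.6 166.7] zang -103.76 xdown [ 0.019  0.019 -1.   ] F [-0.2  -0.07 -0.25] gap 25.6
ce [502.7  60.4 115.8] std 1.19 tilt 44.24 yaw -102.5
toe [500.9  52.6  15. ] tray x -47.2
rear rim [487.1 -10.  189.8]
```

View pics/scene10.png

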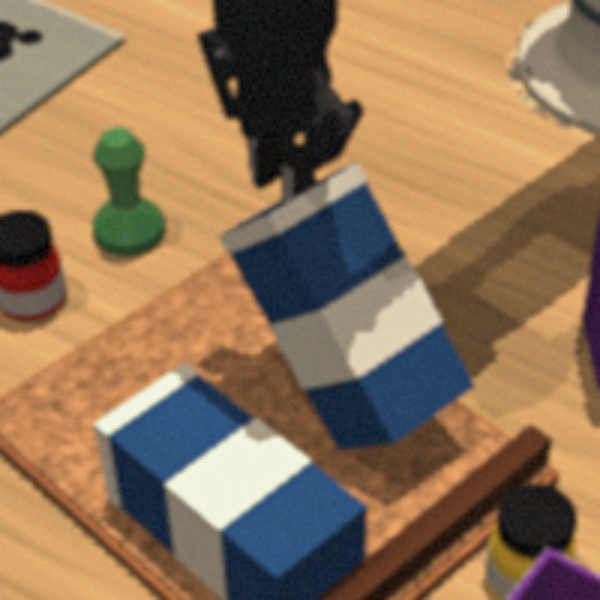

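>>> servo_tool([
  {"delta_pos": [0.03, 0, 0.1], "twist": 0},
  {"delta_pos": [0.04, 0, 0.1], "twist": 0},
  {"delta_pos": [0.05, 0, 0.1], "twist": 0},
  {"delta_pos": [0.05, 0, 0.1], "twist": 0},
  {"delta_pos": [0.05, 0, 0.1], "twist": 0},
  {"delta_pos": [0.05, 0, 0.1], "twist": 0},
  {"delta_pos": [0, 0, 0], "twist": 0},
])

```text
time_s: 9.7
position: [477.3, -79.6, 147.9]
orientation: [1.408, 1.09, -1.362]
wrist_force: [0.0, -0.9, 0.8]
finger_gap: 25.6
```

```bash
python3 look.py 11; python3 tilt.py 11 380 410 250 370
```

```text
t 9.7 pos [477.3 -79.6 147.9] zang -103.75 xdown [ 0.018  0.019 -1.   ] F [ 0.03 -0.85  0.8 ] gap 25.6
ce [490.5  49.9 108. ] std 1.15 tilt 58.27 yaw -103.1
toe [491.8  55.6  15. ] tray x -48.4
rear rim [468.  -46.3 169. ]
```

View pics/scene11.png

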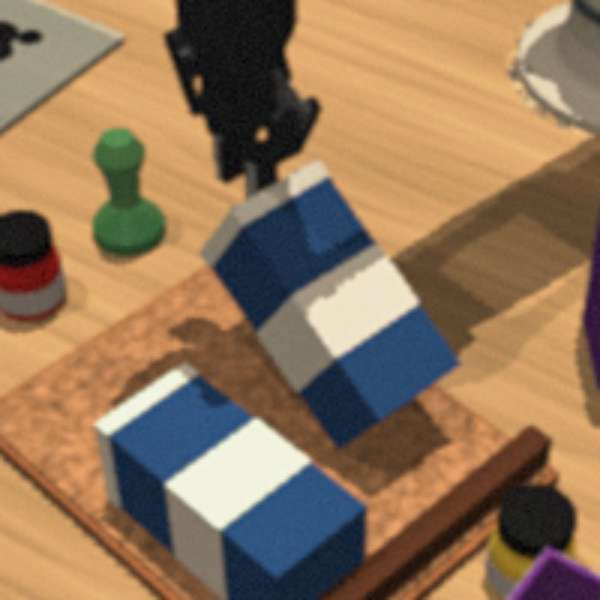

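>>> servo_tool([
  {"delta_pos": [0.05, 0, 0.07], "twist": 0},
  {"delta_pos": [0.05, 0, 0.07], "twist": 0},
  {"delta_pos": [0.05, 0, 0.07], "twist": 0},
  {"delta_pos": [0.05, 0, 0.07], "twist": 0},
  {"delta_pos": [0.05, 0, 0.07], "twist": 0},
  {"delta_pos": [0, 0, 0], "twist": 0},
])

```text
time_s: 10.5
position: [472.4, -100.7, 131.5]
orientation: [1.407, 1.09, -1.361]
wrist_force: [-0.6, -0.8, 0.3]
finger_gap: 25.6
```

```bash
python3 look.py 12; python3 tilt.py 12 350 390 270 350
```

```text
t 10.5 pos [ 472.4 -100.7  131.5] zang -103.71 xdown [ 0.018  0.019 -1.   ] F [-0.63 -0.85  0.31] gap 25.6
ce [492.7  32.9 106.7] std 1.19 tilt 66.35 yaw -102.3
toe [496.9  52.4  15. ] tray x -46.2
rear rim [470.3 -70.  152.8]
```

View pics/scene12.png

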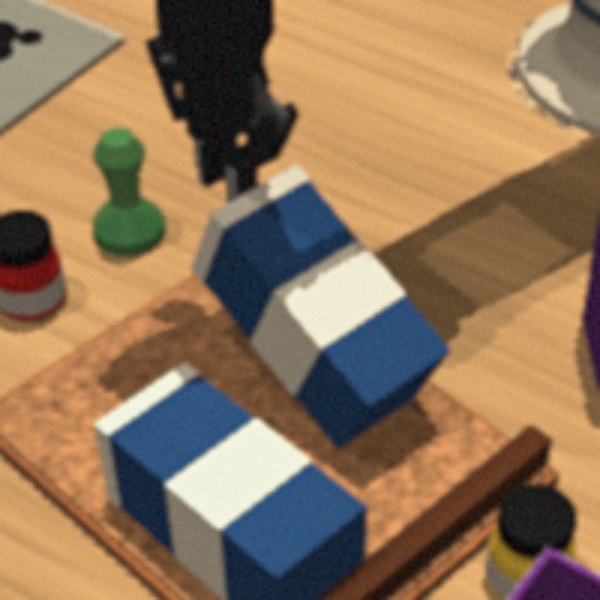

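>>> servo_tool([
  {"delta_pos": [0.05, 0, 0.05], "twist": 0},
  {"delta_pos": [0.05, 0, 0.05], "twist": 0},
  {"delta_pos": [0.05, 0, 0.05], "twist": 0},
  {"delta_pos": [0.05, 0, 0.05], "twist": 0},
  {"delta_pos": [0.05, 0, 0.05], "twist": 0},
])

```text
time_s: 11.18
position: [469.2, -115.5, 115.6]
orientation: [1.407, 1.09, -1.36]
wrist_force: [-0.0, -0.0, -0.4]
finger_gap: 25.5
```

```bash
python3 look.py 13; python3 tilt.py 13 340 380 280 350
```

```text
t 11.18 pos [ 469.2 -115.5  115.6] zang -103.67 xdown [ 0.019  0.019 -1.   ] F [-0.03 -0.02 -0.39] gap 25.5
ce [496.   26.6 101.9] std 1.19 tilt 74.21 yaw -106.2
toe [503.8  53.3  15. ] tray x -48.4
rear rim [463.9 -83.9 134.4]
```

View pics/scene13.png

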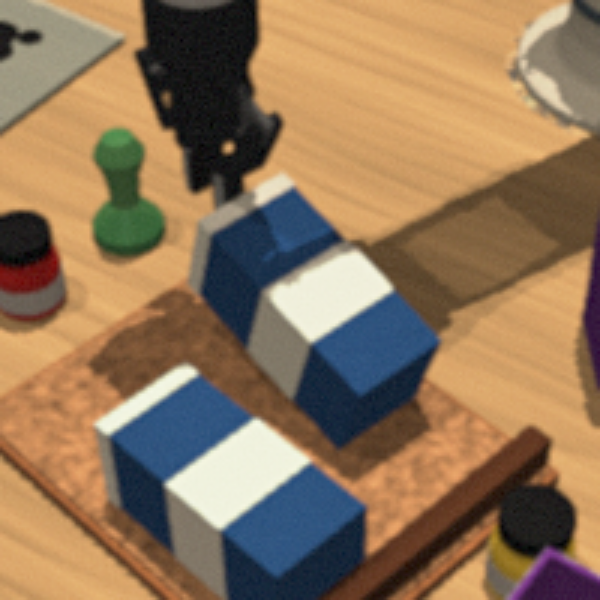

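>>> servo_tool([
  {"delta_pos": [0.05, 0, 0.04], "twist": 0},
  {"delta_pos": [0.05, 0, 0.04], "twist": 0},
  {"delta_pos": [0.05, 0, 0.04], "twist": 0},
  {"delta_pos": [0.05, 0, 0.03], "twist": 0},
])

```text
time_s: 11.72
position: [467.0, -125.1, 102.3]
orientation: [1.407, 1.09, -1.361]
wrist_force: [-0.2, -2.7, 0.3]
finger_gap: 25.6
```

```bash
python3 look.py 14; python3 tilt.py 14 340 380 290 350
```

```text
t 11.72 pos [ 467.  -125.1  102.3] zang -103.69 xdown [ 0.019  0.019 -1.   ] F [-0.15 -2.71  0.35] gap 25.6
ce [495.9  26.8  97.7] std 1.15 tilt 77.7 yaw -98.5
toe [499.2  48.9  15. ] tray x -43.3
rear rim [477.  -99.3 125.5]
```

View pics/scene14.png

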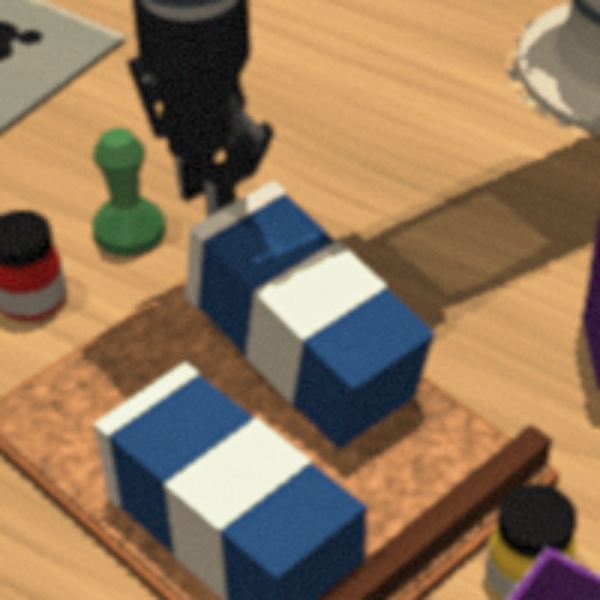

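>>> servo_tool([
  {"delta_pos": [0.04, 0, 0.03], "twist": 0},
  {"delta_pos": [0.04, 0, 0.03], "twist": 0},
  {"delta_pos": [0.04, 0, 0.03], "twist": 0},
])

```text
time_s: 12.15
position: [465.6, -130.4, 94.1]
orientation: [1.407, 1.09, -1.361]
wrist_force: [-0.7, -1.0, -0.6]
finger_gap: 25.7
```

```bash
python3 look.py 15; python3 tilt.py 15 320 380 290 350
```

```text
t 12.15 pos [ 465.6 -130.4   94.1] zang -103.68 xdown [ 0.018  0.019 -1.   ] F [-0.66 -1.03 -0.63] gap 25.7
ce [498.4  19.9  95.9] std 1.22 tilt 82.28 yaw -96.2
toe [501.8  50.5  15. ] tray x -45.3
rear rim [ 484.6 -106.8  113.1]
```

View pics/scene15.png

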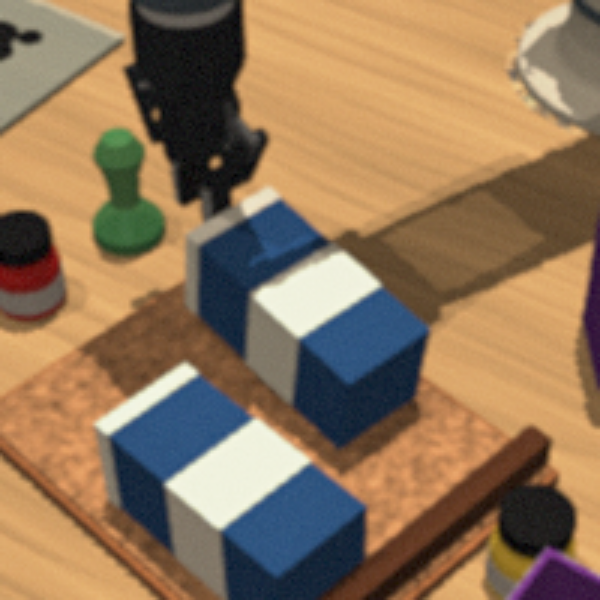

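>>> servo_tool([
  {"delta_pos": [0.05, 0, 0.025], "twist": 0},
  {"delta_pos": [0.05, 0, 0.025], "twist": 0},
  {"delta_pos": [0.05, 0, 0.025], "twist": 0},
])

```text
time_s: 12.58
position: [464.6, -135.4, 84.3]
orientation: [1.406, 1.09, -1.361]
wrist_force: [0.6, -1.5, -0.5]
finger_gap: 25.6
```

```bash
python3 look.py 16; python3 tilt.py 16 320 380 290 350
```

```text
t 12.57 pos [ 464.6 -135.4   84.3] zang -103.7 xdown [ 0.018  0.018 -1.   ] F [ 0.65 -1.53 -0.53] gap 25.6
ce [497.   18.6  93.3] std 1.09 tilt 86.47 yaw -105.3
toe [506.4  53.1  15. ] tray x -48.6
rear rim [ 462.9 -106.1  101.3]
```

View pics/scene16.png

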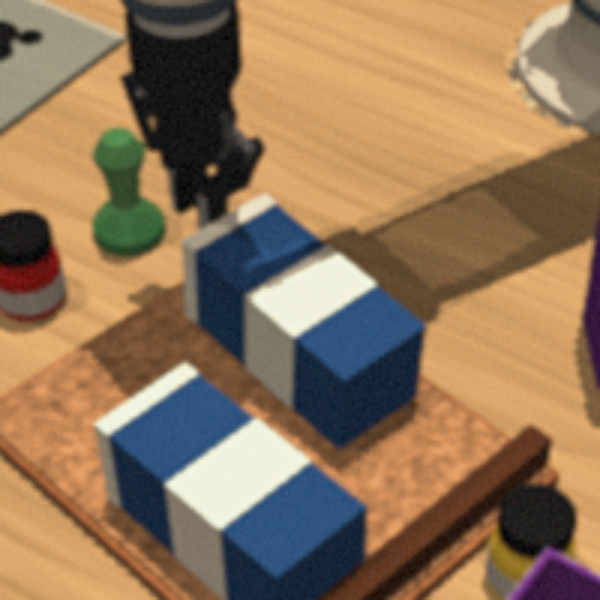

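>>> servo_tool([
  {"delta_pos": [0.04, 0, 0.025], "twist": 0},
  {"delta_pos": [0.04, 0, 0.03], "twist": 0},
  {"delta_pos": [0.0, 0, 0.03], "twist": 0},
  {"delta_pos": [0, 0, 0], "twist": 0},
])

```text
time_s: 13.12
position: [463.2, -140.1, 78.4]
orientation: [1.407, 1.091, -1.361]
wrist_force: [-0.2, -0.2, -0.4]
finger_gap: 25.8
```

```bash
python3 look.py 17; python3 tilt.py 17 320 380 290 350
```

```text
t 13.12 pos [ 463.2 -140.1   78.4] zang -103.69 xdown [ 0.017  0.019 -1.   ] F [-0.18 -0.17 -0.42] gap 25.8
ce [494.4  17.4  91. ] std 1.06 tilt -89.41 yaw -44.7
toe [ 10930.5 -10296.6     15. ] tray x 8160.2
rear rim [ 10809.  -10176.6    -59.2]
```

View pics/scene17.png

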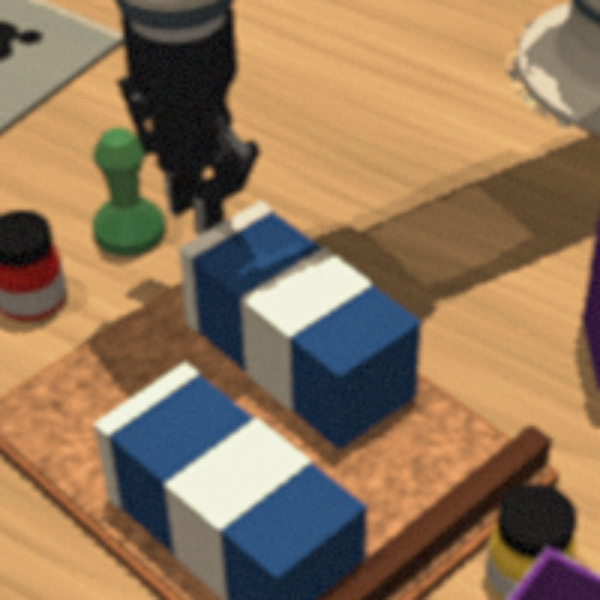

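It lies flat without a drop. To push it back squarely I'll use both fingers open across tray y, against the two side rims. First I check how close the muller is and the joint-6 room for the 90° twist.

```bash
python3 - <<'E'
from st import *
p,d,c=load('top')
tx=np.array([-.1877,-.9822]);ty=np.array([.9822,-.1877]);O=np.array([571.5,-8.9])
for n,u,v,z in(('muller',421,266,50),('red',430,224,70),('yellow',250,218,70)):
    w=ray(u,v,c,z);q=w[:2]-O;print(n,w.round(0),'tray',(q@tx).round(),(q@ty).round())
s,R=st();print(np.round(s['joints'],2))
q=np.array(s['position'][:2])-O;print('tool tray',q@tx,q@ty)
# lying top surface of canister now
p,d,c=load('scene',17);P=cloud(d,c)
m=(P[...,2]>85)&(P[...,2]<97);m[:170]=0;m[:,:255]=0;m[240:]=0;m[:,345:]=0
# blue+white keep points with tray y<10
q=(P[...,:2]-O);m&=((q@ty)<10)&((q@ty)>-125)
pts=P[m][:,:2].astype(np.float32);r=cv2.minAreaRect(pts);b=cv2.boxPoints(r);print(r);print(np.c_[(b-O)@tx,(b-O)@ty].round(1))
E
```

```text
muller [ 437. -226.   50.] tray 238.0 -91.0
red [ 540. -246.   70.] tray 239.0 13.0
yellow [556. 197.  70.] tray -199.0 -54.0
t 13.18 pos [ 463.2 -140.1   78.4] zang -103.69 xdown [ 0.017  0.019 -1.   ] F [ 0.37 -0.55 -1.23] gap 25.8
[-0.38 -0.21  1.79  0.02  1.55  1.43]
tool tray 149.21103746649337 -81.75005481516915
((481.6899108886719, -51.46185302734375), (217.94007873535156, 79.2699203491211), 76.68473815917969)
[[ 165.8 -124.6]
 [ 169.3  -45.4]
 [ -48.5  -35.9]
 [ -51.9 -115.1]]
```

>>> servo_tool([
  {"delta_pos": [0, 0, 0.3], "twist": 0},
  {"delta_pos": [-0.7, 0, 0], "twist": 0},
  {"delta_pos": [-0.9, 0, 0], "twist": -1},
  {"delta_pos": [0, 0, 0], "twist": -1},
  {"delta_pos": [0, 0, 0], "twist": -1},
  {"delta_pos": [0, 0, 0], "twist": -1},
  {"delta_pos": [0, 0, 0], "twist": -1},
  {"delta_pos": [0, 0, 0], "twist": -1},
  {"delta_pos": [0, 0, 0], "twist": -1},
  {"delta_pos": [0, 0, 0], "twist": -1},
])

```text
time_s: 14.42
position: [455.1, -169.3, 178.8]
orientation: [0.757, 1.431, -0.72]
wrist_force: [0.3, 0.8, -0.3]
finger_gap: 25.6
```

>>> servo_tool([
  {"delta_pos": [0, 0, 0], "twist": -1},
  {"delta_pos": [0, 0, 0], "twist": -1},
  {"delta_pos": [0, 0, 0], "twist": -1},
  {"delta_pos": [0, 0, 0], "twist": -1},
  {"delta_pos": [0, 0, 0], "twist": -1},
  {"delta_pos": [0, 0, 0], "twist": -1},
  {"delta_pos": [0, 0, 0], "twist": -1},
  {"delta_pos": [0, 0, 0], "twist": 0},
], jaw=0.66)

```text
time_s: 15.42
position: [453.2, -177.4, 179.9]
orientation: [0.164, 1.545, -0.141]
wrist_force: [-0.0, -0.8, -0.6]
finger_gap: 56.5
```

```bash
python3 look.py 18; python3 - <<'E'
from st import *
tx=np.array([-.1877,-.9822]);ty=np.array([.9822,-.1877]);O=np.array([571.5,-8.9])
p,d,c=load('scene',18);P=cloud(d,c)
q=P[...,:2]-O;a=q@tx;b=q@ty
m=(P[...,2]>85)&(P[...,2]<97)&(b<10)&(b>-125)&(a<125)&(a>-80)
pts=P[m][:,:2].astype(np.float32);r=cv2.minAreaRect(pts);bb=cv2.boxPoints(r);print(len(pts),r);print(np.c_[(bb-O)@tx,(bb-O)@ty].round(1))
c0=O+150*tx-80*ty
st([*c0,60])
E
```

```text
t 15.43 pos [ 453.2 -177.4  179.9] zang -11.19 xdown [ 0.021  0.013 -1.   ] F [-0.01 -0.84 -0.64] gap 56.5
2196 ((487.4040222167969, -28.90557098388672), (174.5207977294922, 79.85856628417969), 76.6791763305664)
[[ 120.9 -122.5]
 [ 124.4  -42.8]
 [ -50.   -35.1]
 [ -53.5 -114.9]]
t 15.47 pos [ 453.2 -177.4  179.9] zang -11.25 xdown [ 0.021  0.013 -1.   ] F [-0.05 -0.17  0.79] gap 56.6
units to target [2.01  0.596 0.035]
```

View pics/scene18.png

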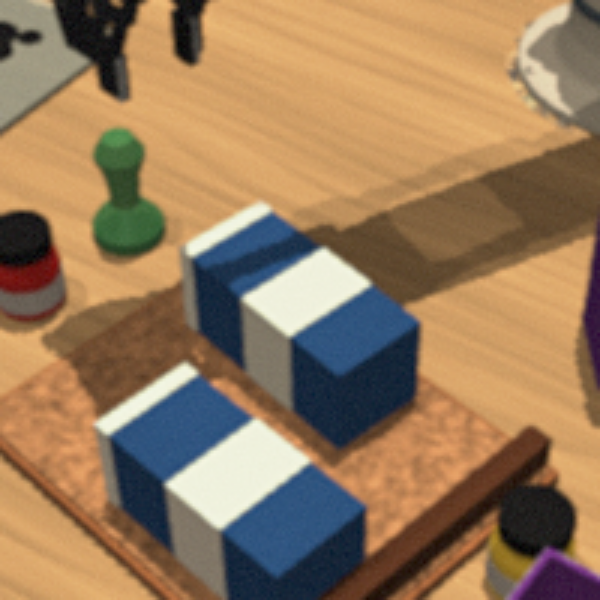

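>>> servo_tool([
  {"delta_pos": [0, 0.6, 0], "twist": 0},
  {"delta_pos": [0.5, 0, 0], "twist": 0},
  {"delta_pos": [0.5, 0, 0], "twist": 0},
  {"delta_pos": [0.5, 0, 0], "twist": 0},
  {"delta_pos": [0.5, 0, 0], "twist": 0},
  {"delta_pos": [0, 0, 0], "twist": -0.05},
  {"delta_pos": [0, 0, 0], "twist": 0},
])

```text
time_s: 16.35
position: [463.8, -142.6, 60.1]
orientation: [0.172, 1.54, -0.151]
wrist_force: [-0.4, -0.7, 0.3]
finger_gap: 56.2
```

```bash
python3 look.py 19; python3 - <<'E'
from st import *
tx=np.array([-.1877,-.9822]);ty=np.array([.9822,-.1877]);O=np.array([571.5,-8.9])
st([*(O+133*tx-82*ty),40])
E
```

```text
t 16.35 pos [ 463.8 -142.6   60.1] zang -11.83 xdown [ 0.025  0.01  -1.   ] F [-0.38 -0.66  0.3 ] gap 56.2
t 16.4 pos [ 463.8 -142.5   60.1] zang -11.82 xdown [ 0.025  0.01  -1.   ] F [ 0.22 -0.43  0.51] gap 56.4
units to target [ 0.339  0.302 -0.034]
```

View pics/scene19.png

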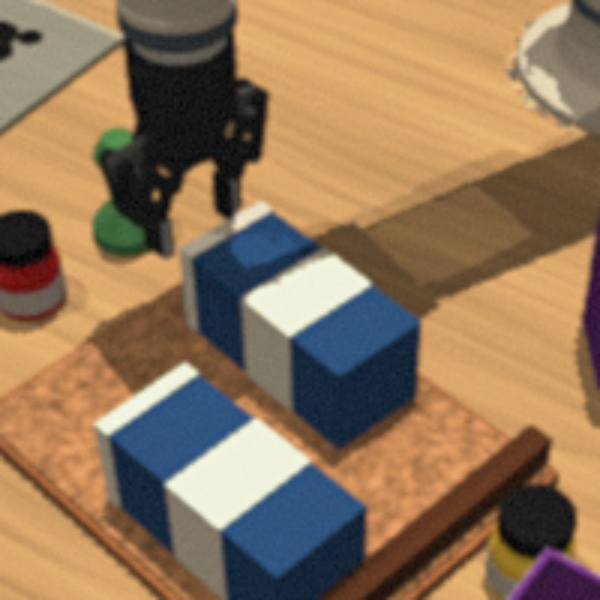

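>>> servo_tool([
  {"delta_pos": [0.33, 0, 0], "twist": -0.18},
  {"delta_pos": [0, 0.12, -0.03], "twist": 0},
  {"delta_pos": [0, 0.12, 0], "twist": 0},
  {"delta_pos": [0, 0.12, 0], "twist": 0},
  {"delta_pos": [0, 0.12, 0], "twist": 0},
  {"delta_pos": [0, 0.12, 0], "twist": 0},
  {"delta_pos": [0, 0.12, 0], "twist": 0},
])

```text
time_s: 17.27
position: [472.4, -97.8, 42.6]
orientation: [0.154, 1.537, -0.138]
wrist_force: [-0.5, -1.7, -0.5]
finger_gap: 56.9
```

```bash
python3 look.py 20; cat > pose.py <<'E'
import sys
from st import *
tx=np.array([-.1877,-.9822]);ty=np.array([.9822,-.1877]);O=np.array([571.5,-8.9])
p,d,c=load('scene',sys.argv[1]);P=cloud(d,c)
q=P[...,:2]-O;a=q@tx;b=q@ty
for nm,lo,hi in(('can',-125,10),('dry',15,125)):
    m=(P[...,2]>85)&(P[...,2]<97)&(b<hi)&(b>lo)&(a<125)&(a>-150)
    m=cv2.morphologyEx(m.astype(np.uint8),cv2.MORPH_OPEN,np.ones((5,5),np.uint8)).astype(bool)
    pts=P[m][:,:2].astype(np.float32);r=cv2.minAreaRect(pts);bb=cv2.boxPoints(r);print(nm,len(pts),np.median(P[m][:,2]).round(1),np.round(r[1],1));print(np.c_[(bb-O)@tx,(bb-O)@ty].round(1).tolist())
s,R=st(pr=False);q=np.array(s['position'][:2])-O;print('tool tray',(q@tx).round(1),(q@ty).round(1))
E
python3 pose.py 20
```

```text
t 17.27 pos [472.4 -97.8  42.6] zang -10.74 xdown [ 0.03   0.008 -1.   ] F [-0.53 -1.73 -0.52] gap 56.9
can 2261 91.1 [176.1  81.3]
[[96.2, -121.2], [95.6, -39.9], [-80.5, -41.1], [-79.9, -122.5]]
dry 2964 91.0 [172.1  78.9]
[[35.1, 25.6], [35.3, 104.5], [-136.8, 104.8], [-137.0, 26.0]]
tool tray 105.1 -80.6
```

View pics/scene20.png

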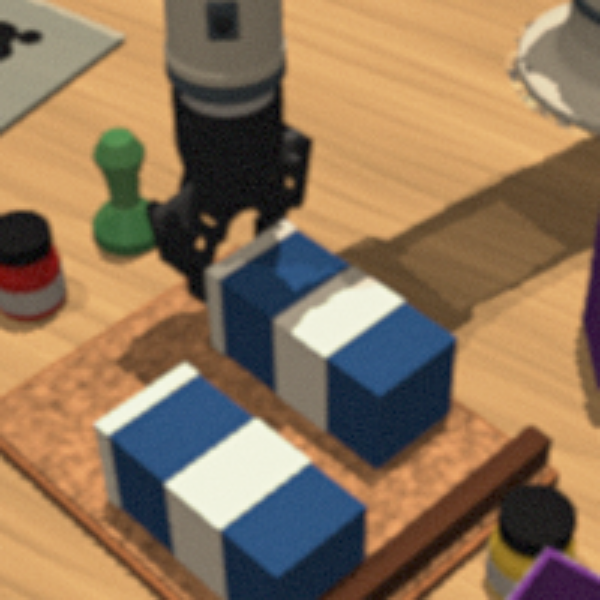

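The canister is squared (about 0.4°). By this measure its bottom is at -80, and dry_canister's at the rail reads -137, so about 57 mm remain.

>>> servo_tool([
  {"delta_pos": [0, 0.12, 0], "twist": 0},
  {"delta_pos": [0, 0.12, 0], "twist": 0},
  {"delta_pos": [0, 0.12, 0], "twist": 0},
  {"delta_pos": [0, 0.12, 0], "twist": 0},
  {"delta_pos": [0, 0.1, 0], "twist": 0},
  {"delta_pos": [0, 0.08, 0], "twist": 0},
  {"delta_pos": [0, 0, 0], "twist": 0},
])

```text
time_s: 18.2
position: [480.3, -55.0, 43.1]
orientation: [0.155, 1.537, -0.137]
wrist_force: [-1.3, -0.5, 0.3]
finger_gap: 56.3
```

```bash
python3 look.py 21; python3 pose.py 21
```

```text
t 18.2 pos [480.3 -55.   43.1] zang -10.68 xdown [ 0.029  0.009 -1.   ] F [-1.25 -0.54  0.28] gap 56.3
can 2358 91.0 [173.   80.6]
[[49.6, -121.7], [49.4, -41.1], [-123.5, -41.4], [-123.4, -122.1]]
dry 2928 91.0 [171.   78.9]
[[34.1, 25.4], [34.3, 104.2], [-136.7, 104.7], [-136.9, 25.8]]
tool tray 62.5 -80.9
```

View pics/scene21.png

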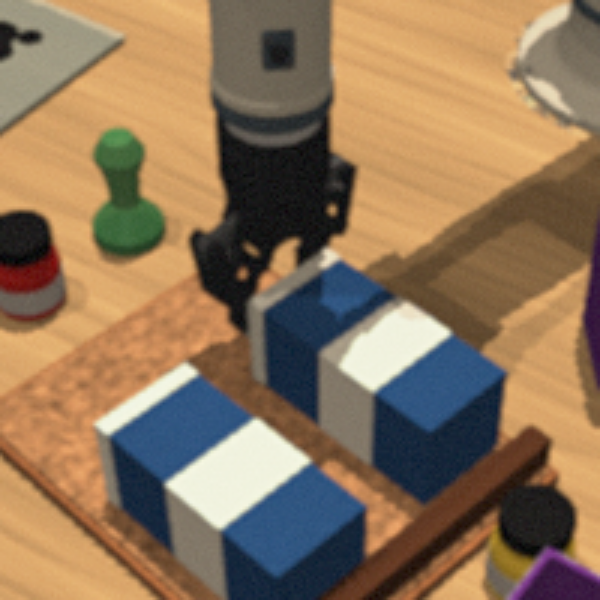

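>>> servo_tool([
  {"delta_pos": [0, 0.06, 0], "twist": 0},
  {"delta_pos": [0, 0.06, 0], "twist": 0},
  {"delta_pos": [0, 0.04, 0], "twist": 0},
  {"delta_pos": [0, 0, 0], "twist": 0},
])

```text
time_s: 18.75
position: [482.1, -45.5, 43.3]
orientation: [0.155, 1.537, -0.138]
wrist_force: [-0.6, -1.3, -0.2]
finger_gap: 56.3
```

>>> servo_tool([
  {"delta_pos": [0, 0.03, 0], "twist": 0},
])

```text
time_s: 18.88
position: [482.4, -43.9, 43.3]
orientation: [0.155, 1.537, -0.138]
wrist_force: [-0.7, -2.4, 0.1]
finger_gap: 56.4
```

```bash
python3 look.py 22; python3 pose.py 22
```

```text
t 18.88 pos [482.4 -43.9  43.3] zang -10.73 xdown [ 0.029  0.008 -1.   ] F [-0.67 -2.43  0.14] gap 56.4
can 2386 91.0 [173.5  82.3]
[[39.4, -121.9], [39.2, -39.6], [-134.3, -39.9], [-134.1, -122.3]]
dry 2949 91.0 [172.   78.7]
[[35.3, 25.6], [35.5, 104.3], [-136.5, 104.8], [-136.7, 26.1]]
tool tray 50.7 -80.9
```

View pics/scene22.png

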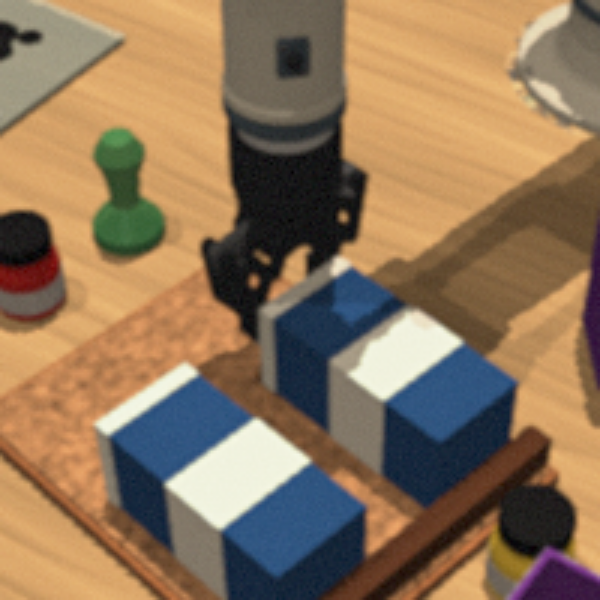

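About 2.4 mm of gap is left by comparison with dry_canister. I take tiny steps and watch the force.

>>> servo_tool([
  {"delta_pos": [0, 0.02, 0], "twist": 0},
])

```text
time_s: 19.05
position: [482.7, -42.4, 43.4]
orientation: [0.155, 1.537, -0.138]
wrist_force: [-0.6, -1.6, 0.1]
finger_gap: 56.5
```

>>> servo_tool([
  {"delta_pos": [0, 0.02, 0], "twist": 0},
])

```text
time_s: 19.18
position: [482.9, -41.3, 43.4]
orientation: [0.155, 1.537, -0.138]
wrist_force: [0.2, -1.7, -0.2]
finger_gap: 56.4
```

>>> servo_tool([
  {"delta_pos": [0, 0.02, 0], "twist": 0},
])

```text
time_s: 19.3
position: [483.3, -40.5, 43.6]
orientation: [0.154, 1.537, -0.139]
wrist_force: [-0.7, -6.3, 0.3]
finger_gap: 56.4
```

```bash
python3 look.py 23; python3 pose.py 23
```

```text
t 19.3 pos [483.3 -40.5  43.6] zang -10.75 xdown [ 0.03   0.007 -1.   ] F [-0.67 -6.31  0.27] gap 56.4
can 2407 91.0 [177.6  79.3]
[[39.0, -120.9], [39.9, -41.6], [-137.7, -39.7], [-138.6, -119.0]]
dry 2978 91.0 [172.3  79.3]
[[35.6, 25.3], [35.8, 104.6], [-136.5, 105.1], [-136.7, 25.8]]
tool tray 47.6 -80.7
```

The force rose to 6 N, so the bottom is on the rail. I back straight away along tray x, then go up.

>>> servo_tool([
  {"delta_pos": [0, -0.2, 0], "twist": 0},
  {"delta_pos": [0, -0.4, 0], "twist": 0},
  {"delta_pos": [0, -0.2, 0], "twist": 0},
  {"delta_pos": [-0.8, 0, 0], "twist": 0},
  {"delta_pos": [-0.9, 0, 0], "twist": 0},
  {"delta_pos": [-0.9, -0.5, 0], "twist": 0},
  {"delta_pos": [-0.5, -0.9, 0], "twist": 0},
  {"delta_pos": [0, -0.9, 0], "twist": 0},
  {"delta_pos": [0, 0, 0], "twist": 0},
  {"delta_pos": [0, 0, 0], "twist": 0},
])

```text
time_s: 20.6
position: [441.4, -230.4, 231.5]
orientation: [0.157, 1.536, -0.134]
wrist_force: [-0.5, -0.7, -0.4]
finger_gap: 56.0
```

```bash
python3 look.py 24; python3 pose.py 24; python3 - <<'E'
from st import *
p,d=arm.get_image('top');cv2.imwrite('pics/top24.png',p)
p,d=arm.get_image('scene');cv2.imwrite('pics/scene24f.png',p)
E
```

```text
t 20.6 pos [ 441.4 -230.4  231.5] zang -10.65 xdown [ 0.031  0.012 -0.999] F [-0.5  -0.72 -0.44] gap 56.0
can 2417 91.0 [171.9  80.8]
[[34.1, -121.6], [34.9, -40.8], [-137.0, -39.0], [-137.8, -119.8]]
dry 2960 91.0 [172.4  80.2]
[[34.8, 23.4], [35.9, 103.6], [-136.5, 106.1], [-137.7, 25.9]]
tool tray 241.8 -86.3
```

View pics/scene24f.png

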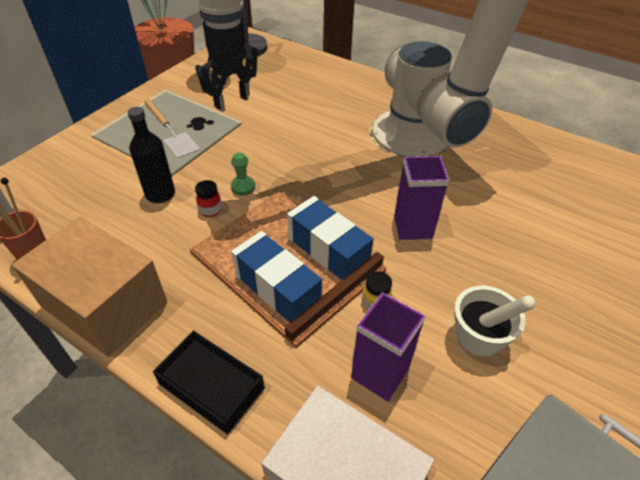

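View pics/top24.png

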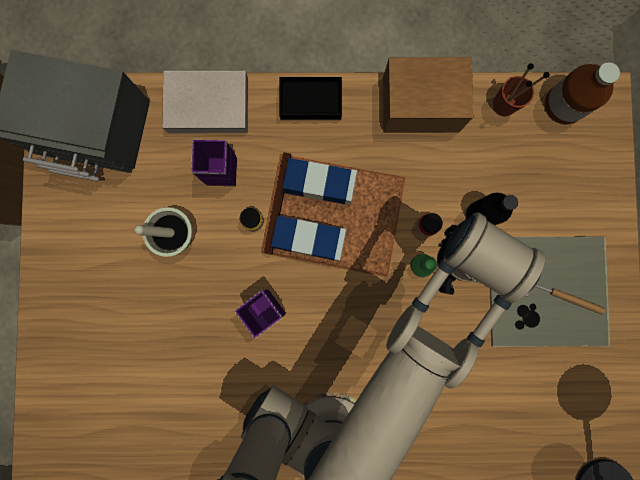

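The blue canister, at scene (330,237) and top (308,240), lies flat with its bottom on the rail, parallel to dry_canister. Nothing else has moved and the hand is clear.

```bash
python3 -c "
from rig import arm
print(arm.finish_job())"
```

```text
the job is handed in; nothing more can be done
None
```

The blue canister now lies on its side in the tray with its bottom against the rail and its mouth pointing away. I handed the job in at about 21 s, well under the 72 s limit; no verdict was reported.

- **Tipping:** I put the slightly opened fingers about 25 mm inside the mouth and pushed it to its balance point with the front finger. The rear finger then caught the upper rim and let it down in small steps. The foot stayed within about 5 mm of tray x = -48 (mostly within 1 mm, close to the measuring noise).
- **Pushing back:** I pushed it about 87 mm on its two side rims with both fingers. It stopped at the rail with a force of about 6 N, the highest I read; I didn't log angular speed.

**Last checks:**
- **Position:** its bottom measures about -137 mm along the tray. The dry canister, which touches the rail, measures the same, so there is no visible gap.
- **Angle:** it is square to within about 0.6° and its top sits at 91 mm, so it is level.
- **Side of tray:** it is at y ≈ -79 mm, on the negative-y half.
- **Surroundings:** the dry canister measures within 1 mm of where it was, and nothing else looks moved in the last pictures. The hand is clear.

**Doubtful readings:** the depth images stretch edges by about 2 mm, so I compared positions with the dry canister. Yaw readings were unreliable (about ±5°) at 74–86° of tilt, so I ignored them there.

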